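Free the swing bolt of a solvent filter housing

ROBOT

A 7-joint arm with a two-finger parallel gripper is mounted at the origin on the work surface. World frame = base frame: x ahead of the robot, y to its left, z up, the work surface at z = 0. Lengths are in m, angles in rad, forces in N, time in s.
With the tool pointing down it reaches from about 0.4 to 0.85 m from the base axis. Payload 4.5 kg.
Tool frame: the origin (TCP) lies between the finger pads, 19 mm behind the fingertips; this is the grasp point; z points along the fingers, y is the line along which they close (so a half turn about z gives the same grasp; the last joint's range is limited). The gripper opens to 88 mm and grips with 3 to 60 N. Pads are 18 mm wide; open, the fingers measure 123 mm over their backs; the gripper's body (75 mm by 187 mm) begins 45 mm behind the grasp point.
Start: joints at [1.237, 0.689, -0.195, 1.565, 0.157, 0.902, -0.215], TCP at [0.225, -0.583, 0.257] pointing down, gripper open.
Joint ranges: [-3.01, 3.01], [-0.46, 2.08], [-1.47, 1.51], [0.13, 2.56], [-1, 4.14], [0.04, 2.09], [-2.66, 2.66]. Speed limits (rad/s): [2.57, 2.57, 3.14, 3.14, 3.14, 3.14, 3.14].

INTERFACE

Orientations are given as a unit quaternion [x, y, z, w].
In Python, from plant import r, optics gives the robot as it stands.
- The arm moves only by the shell command python3 -m pendant 'ROWS' [OPENING] [FORCE]. ROWS is JSON, a list of rows, each a list of 6 numbers: the shift along the tool's x, y, z as a fraction of full scale, then the turn, a rotation vector about the tool's x, y, z as a fraction of full scale. A call has 1 to 5 rows; each row shifts and turns the commanded pose from where the row before left it, along the tool's axes as they then stand; what a row does not reach is not made up. Full scale, the value 1, is 0.025 m for a shift and pi rad for a turn. A row lasts 1/12 s, in which the tool goes at most 41.7 mm and 7.16 degrees, less where a joint would pass 70% of its speed; a pose out of reach is approached as far as the arm can. A call with a number of a shift or a turn outside -1 to 1 is refused whole. A call with a gripper value outside its range is refused whole. OPENING is the opening, from -1 (shut) to 1 (fully open), set as the call begins (- or left out, the last holds). The fingers move at their own pace and stop on an object; FORCE is the grip in N (left out, the last holds). Time passes only in rows, so rows that do not move let the fingers close. It gives the time, the measured TCP pose, the force, the opening and the grip force at its end, in the units of the state.
- r.get_state(): the state, without advancing time (a new reading comes with each control period).
- optics.snapshot(name): name is "scene" or "top"; returns (picture, depth): 384x512x3 uint8, blue, green, red; 384x512 float32, m along the optical axis (not along the pixel's ray), 0 where there is no reading.
- optics.calibration(name): a dict with "vfov" (degrees; the focal length in pixels is half the picture's height over the tangent of half this angle, whatever the lens; pixels are square), "cx", "cy" (the principal point, pixels), "cam_to_world" (4x4, takes a point from camera to world coordinates). Camera axes: x right, y up, looking along -z (the intrinsics and any distortion apply to the point x, -y, -z); pixel columns grow to the right and rows downward; lengths in m; the calibration is good to about 2 mm. A picture is of the moment at which its call begins. calibration takes no time and is no camera call.
- r.finish_job(): hands the job in; it is judged then, once.
The state is a dict: "clock": time; "q": joint angles; "qd": joint speeds; "joint_torque": joint torques, N m; "tool_pos": TCP position; "eef_rot": TCP orientation; "contact_force": force on the tool from outside, world axes, zero at the start; "moment": the same for the moment, N m; "opening": opening from 0.0 (shut) to 1.0 (fully open); "finger_force": force on a finger pad.
Only numpy, scipy, OpenCV 4.12 (cv2) and the standard library are available. Lean on these libraries where they do the work, as an engineer would, in place of code of your own. Each camera call takes 0.05 s, during which the arm holds its last target. There are 200 camera calls.

TASK

Free the lid of the steel filter housing: loosen the wing nut (anticlockwise seen from above) just until it clears the raised lips of the slotted lug, at most a quarter turn more, so that it stays well on its thread; then swing the hinged eyebolt out of the slot and down outwards until it lies nearly level, and let go. Be gentle: never haul the nut against the lips while it is caught behind them, do not lean on the lid, and leave the bottle, beaker and spanner alone.

Things in the scene. Friction and masses are not known exactly. Their poses are not given: they have to be found in the camera images.
- housing: Bench-mounted round steel filter housing, fixed; origin on the table under the vessel's centre, z up, x away from the bolt. Vessel flange 136 mm across; base plate 200 x 180 mm, 12 mm high. The eyebolt's hinge pin is at x = -90 mm, z = 50 mm; the bolt swings outwards, towards -x.
- lid: The housing's closed lid with its slotted lug, fixed: 136 mm across, top 127 mm above the table; origin and axes as housing. Knob 163 mm high, 108 mm from the bolt. The nut is free when about level with the tops of the lips; the turn needed must be felt: under a light outward pull (5 to 10 N at the nut) a caught bolt sticks at 0.02 to 0.1 rad, a freed one swings on; past 0.3 rad it is clear.
- pivot (a point): Centre of the eyebolt's hinge pin on the front of the housing, 50 mm above the table, with the housing's axes: z up, x level towards the vessel's centre (90 mm away), y along the pin.
- eyebolt (a joint): Swing angle of the eyebolt about its pin (rad): 0 = upright in the slot, grows as it swings outwards and down, 1.57 = level, stop at 1.6. The bolt is 8 mm thick and ends 118 mm from the pin. It is stiff on its pin (0.15 N m, under 2 N at the nut) and stays where it is left.
- nut_grip (a point): Point on the wing nut's axis, between the wings, 32 mm above the nut's underside, 4 mm below the wing tops: a good TCP place to grip the wings from above. x along the wings' span (46 mm over both), y across their flat faces (10 mm thick; they stand 10 to 36 mm above the underside), z along the bolt to its free end.
- wing_nut: The steel wing nut; origin on the bolt's axis at its underside, axes as nut_grip. Collar 24 mm across, 4 mm high, hub 16 mm across up to 10 mm, wings above. Starts about 85 mm from the pin. Right-hand quick thread: turning anticlockwise seen from its top raises it 1.9 mm per rad (12 mm a turn). Needs 0.15 N m to turn, stays put, cannot come off.
- slot (a point): Where the upright bolt's axis crosses the lug's top, 135 mm above the table; axes as the housing. Slot 12 mm wide, lug 32 mm wide. At the outer end of each prong a lip (10 mm wide, 3 mm thick, round-topped, its inner face at x = -12 mm) stands 2.5 to 8.5 mm above the lug's top, different each time, and catches the nut's collar.
- reagent_bottle: Bystander: a glass bottle with a blue cap, 66 mm across, 150 mm tall, origin at the centre of its underside. To be left alone.
- beaker: Bystander: a glass beaker 68 mm across, 80 mm tall, origin at the centre of its underside. To be left alone.
- spanner: Bystander: a steel spanner 160 mm long lying on the table, origin at the centre of its underside. To be left alone.

How it is judged:
On the way, in this order (a step that is already met when the one before it is completed fails the run):
1. the nut is loosened: its underside is level with the rounded tops of the lips (within 1.2 mm) or higher while the bolt is still upright in the slot (z of lips_c0 in the frame of wing_nut below -0.00555 m and value of joint eyebolt below 0.15 rad), for 0.1 s.
2. the eyebolt is swung out of the slot and down, past 1.05 rad (value of joint eyebolt above 1.05 rad), for 0.1 s.
At the end, for the whole second after the job is handed in: The eyebolt is out of the slot and lies swung outwards by more than 1.05 rad (60 degrees) from upright, let go and at rest, the bystanders where they were (value of joint eyebolt above 1.05 rad and angular speed of wing_nut below 0.05 rad/s); the robot touches nothing.
It fails at once if the nut hauled against the lips with more than 30 N (contact force between housing and lid above 30 N).
It fails at once if the nut unscrewed over a quarter turn more than needed: its underside over 2.5 mm above the top of the lips with the bolt still upright (z of lips_c0 in the frame of wing_nut below -0.00925 m and value of joint eyebolt below 0.1 rad).
It fails at once if the robot presses on the lid or its lug with more than 25 N (contact force between the arm and lid above 25 N).
It fails at once if the bottle, the beaker or the spanner is moved or tipped (distance of any of reagent_bottle, beaker, spanner from where it was at the start of the episode above 0.02 m or angle between any of reagent_bottle, beaker's own z axis and vertical above 0.3 rad).
It also fails if it takes over 72 s, if anything falls off the work surface, if the arm or the gripper's body presses on something with over 40 N, if the wrist force passes 120 N, or if a joint passes its speed limit or range.

## Working session

There is one attempt and no reset: what is moved stays moved. The work goes in short steps, Python scripts to look and compute and a shell command to move; the robot and the scene stay as the last step left them, time stands still between calls to the robot, and variables do not carry over. Pictures are saved under pics/ and viewed, at most 10 in all, crops included, and the job is handed in when it is done.

```bash
mkdir -p pics; ls; cat > h.py <<'E'
import numpy as np, cv2
from plant import r, optics
def pt(name,depth,u,v,k=1):
    c=optics.calibration(name); f=192/np.tan(np.radians(c['vfov'])/2)
    w=depth[v-k:v+k+1,u-k:u+k+1]; w=w[w>0]; d=np.median(w)
    return (np.array(c['cam_to_world'])@[ (u-c['cx'])/f*d, -(v-c['cy'])/f*d, -d,1])[:3]
def cloud(name,depth):
    c=optics.calibration(name); f=192/np.tan(np.radians(c['vfov'])/2)
    v,u=np.mgrid[:384,:512]; d=depth
    P=np.stack([(u-c['cx'])/f*d,-(v-c['cy'])/f*d,-d,np.ones_like(d)],-1)
    return (P@np.array(c['cam_to_world']).T)[...,:3]
E
python3 - <<'E'
from h import *
for n in('scene','top'):
    p,d=optics.snapshot(n); np.save(n,d); cv2.imwrite(f'pics/{n}0.png',p)
    c=optics.calibration(n); print({k:(np.round(v,3).tolist()) if k=='cam_to_world' else v for k,v in c.items()})
print(r.get_state())
E
```

```text
pics
{'vfov': 50.450383022368186, 'cx': 255.59665670169875, 'cy': 190.45833589358045, 'cam_to_world': [[-0.551, -0.476, 0.685, 1.313], [0.834, -0.299, 0.463, 0.498], [-0.016, 0.827, 0.562, 0.724], [0.0, 0.0, 0.0, 1.0]]}
{'vfov': 51.56441215927329, 'cx': 260.6502450731315, 'cy': 195.9368336441491, 'cam_to_world': [[-0.008, 0.983, -0.183, 0.443], [-1.0, -0.006, 0.012, 0.008], [0.011, 0.183, 0.983, 0.998], [0.0, 0.0, 0.0, 1.0]]}
{'clock': 0.1, 'q': array([ 1.23679902,  0.68989211, -0.19452839,  1.56621171,  0.15731374,
        0.90249031, -0.21509008]), 'qd': array([-0.00051162, -0.00128998, -0.00052061, -0.00319677,  0.00177255,
       -0.00091863,  0.0001417 ]), 'joint_torque': array([-2.95160884e-03, -5.28498352e+01, -1.27090998e+00, -1.53835434e+01,
       -5.23902441e-02,  2.03213742e-03,  2.98210659e-05]), 'tool_pos': array([ 0.22450221, -0.58272979,  0.25670296]), 'eef_rot': array([ 9.83128992e-01,  1.82911829e-01, -2.06314927e-04, -7.77573945e-04]), 'contact_force': array([-0.01533489, -0.34409996, -0.37724285]), 'moment': array([ 0.02855053, -0.00468473,  0.03670184]), 'finger_force': 0.0, 'opening': 0.9988187222878898}
```

View pics/scene0.png

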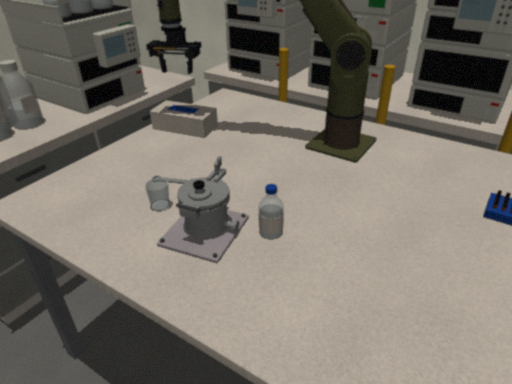

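View pics/top0.png

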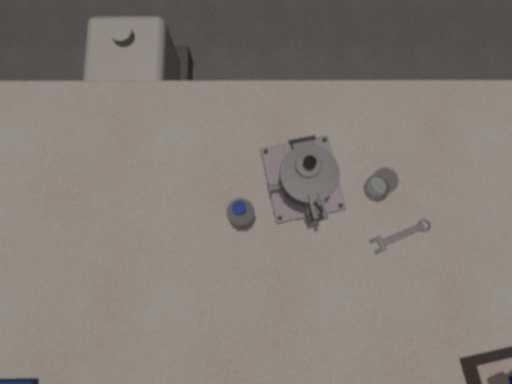

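The top view shows the housing lid at about (309,175), with the knob at (309,162) and the lug and nut at about (316,208), facing the robot. The bottle is at (240,212), the beaker at (380,185) and the spanner at (400,236).

```bash
python3 - <<'E'
from h import *
p=cv2.imread('pics/top0.png'); q=cv2.imread('pics/scene0.png')
a=cv2.resize(p[130:240,255:355],None,fx=5,fy=5,interpolation=cv2.INTER_CUBIC)
b=cv2.resize(q[150:260,160:250],None,fx=5,fy=5,interpolation=cv2.INTER_CUBIC)
out=np.zeros((550,980,3),np.uint8); out[:,:500]=a; out[:,510:960]=b
out=cv2.convertScaleAbs(out,alpha=1.4); cv2.imwrite('pics/c1.png',cv2.resize(out,(800,449)))
d=np.load('top.npy');C=cloud('top',d)
z=C[...,2]; m=np.zeros(z.shape,bool); m[130:240,255:355]=1
# lid top circle
L=m&(abs(z-.127)<.006); print(L.sum(),'lid'); 
pts=np.argwhere(L)[:,::-1].astype(np.float32)
P=C[L]; (c,rad)=cv2.minEnclosingCircle(P[:,:2].astype(np.float32)); print(c,rad)
K=m&(z>.150); 
n,lab,st,ce=cv2.connectedComponentsWithStats(K.astype(np.uint8))
for i in range(1,n):
  if st[i,4]>3: Q=C[lab==i]; print(ce[i],st[i],Q.mean(0).round(4),Q.min(0).round(3),Q.max(0).round(3))
B=m&(abs(z-.012)<.006); Q=C[B][:,:2].astype(np.float32); print('plate',cv2.minAreaRect(Q))
np.set_printoptions(linewidth=250)
print((z[192:232,298:336]*1000).astype(int))
E
```

```text
2335 lid
(0.6501879692077637, -0.1132143959403038) 0.09629922360181808
[309.1369863  161.01369863] [303 155  14  13 146] [ 0.6753 -0.1082  0.1622] [ 0.661 -0.123  0.155] [ 0.69  -0.095  0.166]
[320.50413223 208.24793388] [315 198  13  21 121] [ 0.5703 -0.1284  0.1676] [ 0.549 -0.141  0.15 ] [ 0.592 -0.117  0.175]
plate ((0.6728471517562866, -0.13859549164772034), (0.22085468471050262, 0.24381892383098602), 13.650409698486328)
[[128 128 125 ...  14  12   8]
 [126 128 123 ...   9  11  11]
 [128 126 128 ...  14  12  12]
 ...
 [  0  -3   0 ...   0   2  -1]
 [  0   1  -2 ...   1   0   0]
 [ -1   1   0 ...   0   0   0]]
```

View pics/c1.png

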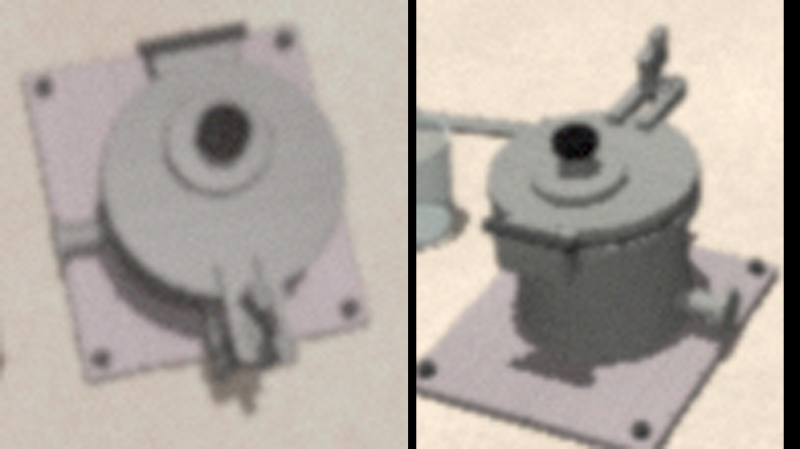

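The enlarged crop puts the plate's bolt holes at about (265.5,151.6), (324.8,139.8), (279.5,217.7) and (340.8,205.7) in full-picture pixels. The wings run roughly along the lug, slightly turned from it.

```bash
python3 - <<'E'
from h import *
from scipy.optimize import least_squares
d=np.load('top.npy');C=cloud('top',d); z=C[...,2]
c=optics.calibration('top'); f=192/np.tan(np.radians(c['vfov'])/2); M=np.array(c['cam_to_world'])
def plane(u,v,h):
    ray=M[:3,:3]@[(u-c['cx'])/f,-(v-c['cy'])/f,-1]; return M[:3,3]+ray*(h-M[2,3])/ray[2]
H=[plane(*x,.012) for x in [(265.5,151.6),(324.8,139.8),(279.5,217.7),(340.8,205.7)]]
H=np.array(H)[:,:2]; print(H.round(4), H.mean(0))
for i,j in((2,0),(3,1),(1,0),(3,2)): v=H[j]-H[i]; print(np.degrees(np.arctan2(v[1],v[0])),np.linalg.norm(v))
m=np.zeros(z.shape,np.uint8); m[130:240,255:355]=1
L=((m>0)&(abs(z-.127)<.005)).astype(np.uint8); L=cv2.morphologyEx(L,cv2.MORPH_OPEN,np.ones((7,7)))
cn=max(cv2.findContours(L,0,cv2.CHAIN_APPROX_NONE)[0],key=cv2.contourArea)[:,0]
P=np.array([plane(u,v,.127)[:2] for u,v in cn])
s=least_squares(lambda x:np.hypot(*(P-x[:2]).T)-x[2],[.65,-.11,.068],loss='soft_l1',f_scale=.002); print('lid',s.x)
for t in(.155,.160,.165):
  K=(m>0)&(z>t); K[:190]=0; Q=C[K]; 
  w,V=np.linalg.eigh(np.cov(Q[:,:2].T)); e=V[:,1]; 
  print(t,len(Q),Q.mean(0),np.degrees(np.arctan2(e[1],e[0])),np.sqrt(w),cv2.minAreaRect((Q[:,:2]*1000).astype(np.float32)))
ds=np.load('scene.npy');S=cloud('scene',ds); mm=np.zeros(ds.shape,bool); mm[150:200,195:240]=1
for t in(.155,.162):
  K=mm&(S[...,2]>t); 
  n,lab,st,ce=cv2.connectedComponentsWithStats(K.astype(np.uint8))
  for i in range(1,n):
    if st[i,4]>5: Q=S[lab==i]; print('scene',t,ce[i].round(1),len(Q),Q.mean(0).round(4),Q.min(0).round(3),Q.max(0).round(3),np.degrees(np.arctan2(*np.linalg.eigh(np.cov(Q[:,:2].T))[1][::-1,1])))
p=cv2.imread('pics/top0.png')[190:230,295:340]
cv2.imwrite('pics/c2.png',cv2.convertScaleAbs(cv2.resize(p,None,fx=12,fy=12,interpolation=cv2.INTER_CUBIC),alpha=1.5))
E
```

```text
[[ 0.7427 -0.0173]
 [ 0.7738 -0.1716]
 [ 0.5709 -0.0506]
 [ 0.6003 -0.2055]] [ 0.67192567 -0.11122765]
10.963373012936627 0.1749641266043648
11.046625422728129 0.17674682367148478
101.40600064641903 0.15742755418991694
100.75758177438391 0.15768069173650293
lid [ 0.66251748 -0.10828104  0.0590254 ]
0.155 134 [ 0.55139887 -0.1081261   0.29226659] 133.78807206622832 [0.01239438 0.06714851] ((505.02398681640625, -73.30079650878906), (43.21886444091797, 200.60806274414062), 49.587013244628906)
0.16 123 [ 0.54979199 -0.10649822  0.30427692] 133.71810014049282 [0.01247247 0.06963372] ((505.02398681640625, -73.30079650878906), (43.21886444091797, 200.60806274414062), 49.587013244628906)
0.165 112 [ 0.54764849 -0.10455233  0.31821322] 133.62273228076447 [0.01284769 0.0723464 ] ((505.02398681640625, -73.30079650878906), (43.21886444091797, 200.60806274414062), 49.587013244628906)
scene 0.155 [217.4 162.6] 75 [ 0.585  -0.1162  0.1733] [ 0.547 -0.138  0.155] [1.313 0.498 0.724] -140.19999087672807
scene 0.155 [199.2 183.9] 77 [ 0.6794 -0.1021  0.1624] [ 0.664 -0.119  0.156] [ 0.693 -0.09   0.166] -141.0092592354602
scene 0.162 [217.3 161.3] 52 [ 0.5884 -0.1133  0.1799] [ 0.547 -0.138  0.162] [1.313 0.498 0.724] -140.08461520540587
scene 0.162 [198.6 182.7] 51 [ 0.6778 -0.1052  0.164 ] [ 0.664 -0.119  0.162] [ 0.692 -0.093  0.166] -149.8540085223519
```

View pics/c2.png

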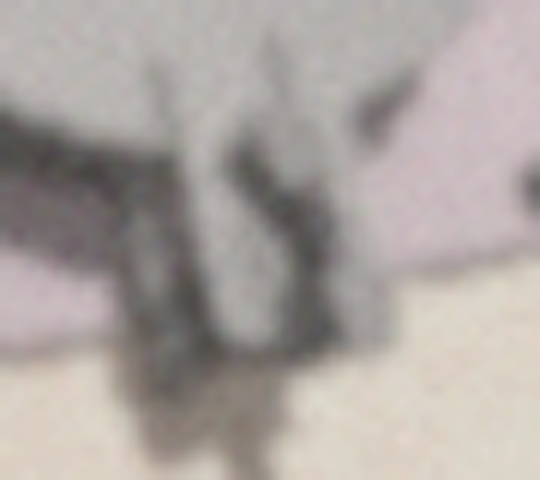

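The crop shows the light wing, blurred, running from about (165,150) to (260,340). I still need its yaw from cleaned-up depth.

```bash
python3 - <<'E'
from h import *
acc=[]
for k in range(6):
  for n in('top','scene'):
    p,d=optics.snapshot(n); C=cloud(n,d); K=(d>0)&(C[...,2]<.19)&(np.hypot(C[...,0]-.571,C[...,1]+.128)<.035)
    for t in(.150,.160,.166):
      Q=C[K&(C[...,2]>t)]; w,V=np.linalg.eigh(np.cov(Q[:,:2].T)); e=V[:,1]
      acc.append((n=='top',t,len(Q),*Q.mean(0),np.degrees(np.arctan2(e[1],e[0]))%180,*np.sqrt(w)))
      R=cv2.minAreaRect((Q[:,:2]*1000).astype(np.float32))
      if k<1:print(n,t,np.round(R[0]),np.round(R[1]),R[2])
a=np.array(acc)
for n in(1,0):
  for t in(.150,.160,.166):print(n,t,a[(a[:,0]==n)&(a[:,1]==t)].mean(0).round(4)[2:])
s=r.get_state(); print(s['clock'],s['contact_force'])
E
```

```text
top 0.15 [ 571. -130.] [47. 11.] 23.19028663635254
top 0.16 [ 571. -130.] [47. 11.] 23.19028663635254
top 0.166 [ 571. -130.] [47. 10.] 22.047407150268555
scene 0.15 [ 574. -126.] [49. 10.] 21.4935302734375
scene 0.16 [ 574. -126.] [49. 10.] 21.967178344726562
scene 0.166 [ 574. -126.] [49.  9.] 21.967178344726562
1 0.15 [ 1.221667e+02  5.703000e-01 -1.285000e-01  1.671000e-01  2.275370e+01
  3.000000e-03  1.400000e-02]
1 0.16 [ 1.018333e+02  5.706000e-01 -1.288000e-01  1.694000e-01  2.297940e+01
  2.900000e-03  1.460000e-02]
1 0.166 [ 8.6500e+01  5.7060e-01 -1.2920e-01  1.7060e-01  2.2933e+01  2.9000e-03
  1.5200e-02]
0 0.15 [ 8.36667e+01  5.75100e-01 -1.24300e-01  1.64500e-01  2.01689e+01
  3.00000e-03  1.58000e-02]
0 0.16 [ 5.85000e+01  5.74600e-01 -1.24900e-01  1.68600e-01  2.14448e+01
  3.00000e-03  1.60000e-02]
0 0.166 [ 4.25000e+01  5.74200e-01 -1.25600e-01  1.70700e-01  2.26537e+01
  3.00000e-03  1.57000e-02]
0.7 [ 0.53650899  0.52822323 -0.48390915]
```

```bash
for i in 1 ; do
python3 -m pendant '[[0.976,-0.6,0,0,0,0],[0.976,-0.6,0,0,0,0],[0.976,-0.6,0,0,0,0],[0.976,-0.6,0,0,0,0],[0.976,-0.6,0,0,0,0]]' -0.3 10
python3 -m pendant '[[0.976,-0.6,0,0,0,0],[0.976,-0.6,0,0,0,0],[0.976,-0.6,0,0,0,0],[0.976,-0.6,0,0,0,0],[0.976,-0.6,0,0,0,0]]'
python3 -m pendant '[[0.976,-0.6,0,0,0,0],[0.976,-0.6,0,0,0,0],[0.976,-0.6,0,0,0,0],[0.976,-0.6,0,0,0,0],[0.976,-0.6,0,0,0,0]]'; done
python3 -c "
from h import *
s=r.get_state();print(s['q'].round(3),s['tool_pos'],s['eef_rot'].round(4))"
```

```text
clock: 1.12
tool_pos: [0.3123, -0.4683, 0.2576]
eef_rot: [0.983, 0.183, 0.0, 0.0]
contact_force: [0.1, -0.1, 0.2]
opening: 0.644
finger_force: 0.0
clock: 1.53
tool_pos: [0.3993, -0.3544, 0.2576]
eef_rot: [0.983, 0.183, 0.0, 0.0]
contact_force: [0.3, 0.3, -0.3]
opening: 0.351
finger_force: 0.0
clock: 1.95
tool_pos: [0.4862, -0.2405, 0.2576]
eef_rot: [0.983, 0.183, 0.0, 0.0]
contact_force: [1.2, -0.8, 0.1]
opening: 0.351
finger_force: 0.0
[ 0.468  0.579 -0.152  1.818  0.122  0.754 -0.951] [ 0.48619159 -0.24045784  0.25759925] [9.831e-01 1.829e-01 2.000e-04 1.000e-04]
```

```bash

python3 -m pendant '[[0.965,-0.593,0,0,0,0],[0.965,-0.593,0,0,0,0],[0.965,-0.593,0,0,0,0],[0.965,-0.593,0,0,0,0],[0.965,-0.593,0,0,0,-0.009]]'
python3 -m pendant '[[0,0,0.6,0,0,0],[0,0,0.6,0,0,0],[0,0,0.6,0,0,0],[0,0,0,0,0,0]]'
python3 - <<'E'
from h import *
s=r.get_state();print(s['q'].round(3),s['tool_pos'],s['eef_rot'].round(4))
p,d=optics.snapshot('top'); q,e=optics.snapshot('scene')
a=cv2.resize(p[150:250,255:355],(400,400)); b=cv2.resize(q[100:220,160:280],(400,400))
cv2.imwrite('pics/c3.png',cv2.convertScaleAbs(np.hstack([a,b]),alpha=1.4))
E
```

```text
clock: 2.37
tool_pos: [0.5721, -0.1278, 0.2576]
eef_rot: [0.98, 0.197, 0.0, 0.0]
contact_force: [0.8, -0.1, 0.4]
opening: 0.351
finger_force: 0.0
clock: 2.7
tool_pos: [0.5696, -0.1286, 0.2099]
eef_rot: [0.98, 0.197, -0.002, -0.001]
contact_force: [-0.8, -0.1, 0.2]
opening: 0.35
finger_force: 0.0
[ 0.221  0.695 -0.134  1.739  0.129  0.722 -1.154] [ 0.5695977  -0.12862181  0.20992196] [ 9.804e-01  1.971e-01 -2.500e-03 -8.000e-04]
```

View pics/c3.png

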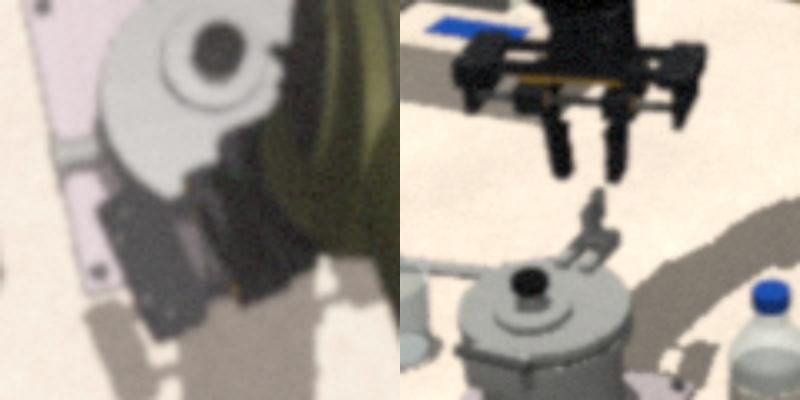

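The right-hand pane shows the fingers straddling the wing, open across its faces and lined up, so I'll descend.

```bash

python3 -m pendant '[[0,0,0.45,0,0,0],[0,0,0.45,0,0,0],[0,0,0.45,0,0,0],[0,0,0.43,0,0,0],[0,0,0,0,0,0]]'
python3 -m pendant '[[0,0,0,0,0,0],[0,0,0,0,0,0]]'
python3 -m pendant '[[0,0,0,0,0,0],[0,0,0,0,0,0],[0,0,0,0,0,0],[0,0,0,0,0,0],[0,0,0,0,0,0]]' -1 15
```

```text
clock: 3.22
tool_pos: [0.5699, -0.129, 0.1657]
eef_rot: [0.98, 0.197, -0.002, -0.001]
contact_force: [-0.6, -0.4, -0.2]
opening: 0.348
finger_force: 0.0
clock: 3.38
tool_pos: [0.5715, -0.1292, 0.1681]
eef_rot: [0.98, 0.197, 0.0, 0.0]
contact_force: [-0.1, -0.7, -0.3]
opening: 0.351
finger_force: 0.0
clock: 3.8
tool_pos: [0.5712, -0.1284, 0.1683]
eef_rot: [0.98, 0.197, 0.0, -0.0]
contact_force: [-1.5, 1.9, 3.2]
opening: 0.109
finger_force: 15.0
```

```bash

python3 -m pendant '[[0,0,0,0,0,0],[0,0,-0.009,0,0,-0.039],[0,0,-0.009,0,0,-0.039],[0,0,-0.009,0,0,-0.039],[0,0,-0.009,0,0,-0.039]]' -1 35
python3 -m pendant '[[0,0,-0.009,0,0,-0.039],[0,0,-0.009,0,0,-0.039],[0,0,0,0,0,0]]'
python3 -c "
from h import *
s=r.get_state();print(s['q'].round(3),s['tool_pos'],s['contact_force'],s['moment'],s['eef_rot'])"
```

```text
clock: 4.22
tool_pos: [0.5711, -0.1283, 0.1691]
eef_rot: [0.902, 0.431, 0.0, -0.0]
contact_force: [-1.5, 3.3, 3.3]
opening: 0.109
finger_force: 35.0
clock: 4.47
tool_pos: [0.571, -0.1282, 0.1696]
eef_rot: [0.843, 0.537, 0.0, -0.001]
contact_force: [-1.8, 2.3, 5.2]
opening: 0.104
finger_force: 35.0
[ 0.336  0.767 -0.334  1.764  0.371  0.673 -0.641] [ 0.57099416 -0.1281736   0.16957438] [-1.8071915   2.30095506  5.2117068 ] [0.55876357 0.46735286 0.00560651] [ 8.43369523e-01  5.37333268e-01  3.58610416e-04 -8.23337968e-04]
```

```bash

python3 -m pendant '[[0,0,-0.009,0,0,-0.039],[0,0,-0.009,0,0,-0.039],[0,0,-0.009,0,0,-0.039],[0,0,-0.009,0,0,-0.039],[0,0,-0.009,0,0,-0.039]]'
python3 -m pendant '[[0,0,0,0,0,0],[0,0,0,0,0,0]]'
python3 -m pendant '[[0,-0.04,0,-0.0027,0,0],[0,-0.04,0,-0.0027,0,0],[0,0,0,0,0,0]]'
```

```text
clock: 4.88
tool_pos: [0.5707, -0.1281, 0.1707]
eef_rot: [0.642, 0.767, 0.0, -0.001]
contact_force: [-3.4, 3.6, 6.0]
opening: 0.109
finger_force: 35.0
clock: 5.05
tool_pos: [0.5707, -0.1281, 0.1707]
eef_rot: [0.644, 0.765, 0.0, -0.001]
contact_force: [-4.2, 2.3, 7.5]
opening: 0.11
finger_force: 35.0
clock: 5.3
tool_pos: [0.5695, -0.1284, 0.1708]
eef_rot: [0.644, 0.765, 0.007, 0.006]
contact_force: [-0.9, 4.4, 5.2]
opening: 0.108
finger_force: 35.0
```

```bash

python3 -m pendant '[[0,-0.04,0,-0.0027,0,0],[0,-0.04,0,-0.0027,0,0],[0,0,0,0,0,0]]'
python3 -m pendant '[[0,-0.04,0,-0.0027,0,0],[0,0,0,0,0,0]]'
```

```text
clock: 5.55
tool_pos: [0.5674, -0.1288, 0.1707]
eef_rot: [0.643, 0.765, 0.014, 0.011]
contact_force: [-1.3, 5.0, 5.8]
opening: 0.108
finger_force: 35.0
clock: 5.72
tool_pos: [0.5665, -0.129, 0.1707]
eef_rot: [0.643, 0.765, 0.017, 0.014]
contact_force: [-1.3, 4.7, 6.1]
opening: 0.105
finger_force: 35.0
```

```bash

python3 -m pendant '[[0,-0.04,0,-0.0027,0,0],[0,-0.04,0,-0.0027,0,0],[0,0,0,0,0,0]]'
python3 -m pendant '[[0,-0.04,0,-0.0027,0,0],[0,0,0,0,0,0]]'
python3 -m pendant '[[0,-0.04,0,-0.0027,0,0],[0,0,0,0,0,0]]'
```

```text
clock: 5.97
tool_pos: [0.5645, -0.1293, 0.1706]
eef_rot: [0.643, 0.765, 0.024, 0.019]
contact_force: [-1.1, 3.5, 6.4]
opening: 0.105
finger_force: 35.0
clock: 6.13
tool_pos: [0.5639, -0.1295, 0.1706]
eef_rot: [0.643, 0.765, 0.027, 0.022]
contact_force: [-0.3, 5.2, 5.4]
opening: 0.104
finger_force: 35.0
clock: 6.3
tool_pos: [0.5632, -0.1296, 0.1707]
eef_rot: [0.643, 0.765, 0.031, 0.025]
contact_force: [-0.3, 4.6, 5.8]
opening: 0.109
finger_force: 35.0
```

```bash

python3 -m pendant '[[0,-0.04,0,-0.0027,0,0],[0,0,0,0,0,0]]'
python3 -m pendant '[[0,-0.04,0,-0.0027,0,0],[0,0,0,0,0,0]]'
python3 -m pendant '[[0,-0.04,0,-0.0027,0,0],[0,0,0,0,0,0],[0,0,0,0,0,0]]'
```

```text
clock: 6.47
tool_pos: [0.5625, -0.1297, 0.1707]
eef_rot: [0.643, 0.765, 0.034, 0.028]
contact_force: [0.9, 5.0, 6.4]
opening: 0.111
finger_force: 35.0
clock: 6.63
tool_pos: [0.5614, -0.13, 0.1707]
eef_rot: [0.643, 0.765, 0.037, 0.031]
contact_force: [-0.3, 5.1, 8.4]
opening: 0.103
finger_force: 35.0
clock: 6.88
tool_pos: [0.5602, -0.1301, 0.1706]
eef_rot: [0.642, 0.765, 0.04, 0.033]
contact_force: [-2.0, 5.2, 9.0]
opening: 0.109
finger_force: 35.0
```

```bash

python3 -m pendant '[[0,-0.06,0,-0.004,0,0],[0,0,0,0,0,0]]'
python3 -m pendant '[[0,-0.06,0,-0.004,0,0],[0,0,0,0,0,0]]'
python3 -m pendant '[[0,-0.06,0,-0.004,0,0],[0,0,0,0,0,0],[0,0,0,0,0,0]]'
python3 -c "
from h import *
s=r.get_state();print(s['q'].round(3),s['contact_force'],s['moment'])"
```

```text
clock: 7.05
tool_pos: [0.5588, -0.1304, 0.1705]
eef_rot: [0.642, 0.764, 0.045, 0.038]
contact_force: [-2.9, 5.3, 10.0]
opening: 0.106
finger_force: 35.0
clock: 7.22
tool_pos: [0.5575, -0.1307, 0.1705]
eef_rot: [0.642, 0.764, 0.05, 0.042]
contact_force: [-2.6, 4.0, 9.7]
opening: 0.105
finger_force: 35.0
clock: 7.47
tool_pos: [0.5551, -0.1312, 0.1701]
eef_rot: [0.642, 0.764, 0.054, 0.045]
contact_force: [-4.4, 5.0, 11.7]
opening: 0.108
finger_force: 35.0
[ 0.46   0.735 -0.469  1.925  0.615  0.475 -0.248] [-4.43217284  4.96230033 11.71216276] [1.02284912 0.73514195 0.23108645]
```

```bash

python3 -m pendant '[[0,-0.29,0.0,-0.019,0,0],[0,-0.29,0.005,-0.019,0,0],[0,0,0,0,0,0]]'
python3 -m pendant '[[0,-0.29,0.007,-0.019,0,0],[0,-0.29,0.008,-0.019,0,0],[0,0,0,0,0,0]]'
python3 -c "
from h import *
s=r.get_state();print(s['q'].round(3),s['contact_force'],s['moment'])"
```

```text
clock: 7.72
tool_pos: [0.5377, -0.1346, 0.166]
eef_rot: [0.638, 0.759, 0.098, 0.082]
contact_force: [-2.3, 5.9, 3.9]
opening: 0.107
finger_force: 35.0
clock: 7.97
tool_pos: [0.5238, -0.1367, 0.16]
eef_rot: [0.635, 0.758, 0.116, 0.092]
contact_force: [-2.5, -4.2, 18.4]
opening: 0.115
finger_force: 35.7
[ 0.438  0.696 -0.314  2.142  0.976  0.096 -0.566] [-2.47325816 -4.18933612 18.43742038] [-0.66199269 -0.89110416 -0.20614793]
```

The bolt has swung past 0.3 rad and is clear of the lips. Joint 6 is close to its limit, so I'll let go, retreat along the bolt and then push it down from inside with closed fingers.

```bash

python3 -m pendant '[[0,0,0,0,0,0],[0,0,0,0,0,0],[0,0,0,0,0,0],[0,0,0,0,0,0],[0,0,0,0,0,0]]' -0.3
python3 -m pendant '[[0,0,-0.5,0,0,0],[0,0,-0.5,0,0,0],[0,0,-0.5,0,0,0],[0,0,-0.5,0,0,0],[0,0,-0.4,0,0,0]]'
python3 -m pendant '[[0,0,0,0.03,0,0],[0,0,0,0.03,0,0],[0,0,0,0.03,0,0],[0,0,0,0.028,0,0],[0,0,0,0,0,0]]' -1 10
python3 - <<'E'
from h import *
s=r.get_state();print(s['q'].round(3),s['tool_pos'],s['eef_rot'].round(4))
p,d=optics.snapshot('top'); q,e=optics.snapshot('scene')
a=cv2.resize(p[150:250,255:355],(400,400)); b=cv2.resize(q[100:220,160:280],(400,400))
cv2.imwrite('pics/c4.png',cv2.convertScaleAbs(np.hstack([a,b]),alpha=1.4))
E
```

```text
clock: 8.38
tool_pos: [0.5233, -0.1328, 0.1588]
eef_rot: [0.635, 0.759, 0.118, 0.089]
contact_force: [-0.6, -0.2, 0.4]
opening: 0.351
finger_force: 0.0
clock: 8.8
tool_pos: [0.5059, -0.1367, 0.217]
eef_rot: [0.635, 0.759, 0.118, 0.089]
contact_force: [-0.3, 0.7, -0.0]
opening: 0.349
finger_force: 0.0
clock: 9.22
tool_pos: [0.5092, -0.1351, 0.2163]
eef_rot: [0.64, 0.768, -0.023, -0.03]
contact_force: [0.2, 0.3, 0.9]
opening: 0.011
finger_force: 0.0
[ 0.595  0.735 -0.737  1.824  0.603  0.907 -0.256] [ 0.5091645  -0.13509304  0.21631273] [ 0.6399  0.7676 -0.0227 -0.0295]
```

View pics/c4.png

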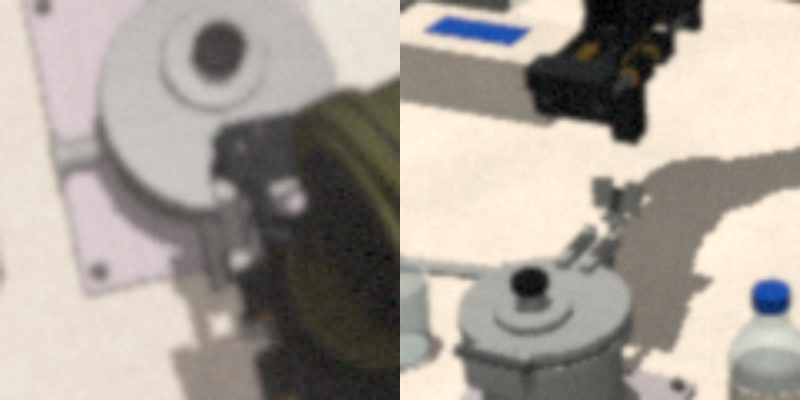

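```bash

python3 -m pendant '[[0,0,0,-0.024,0,0],[0,0,0,0,0,0.039],[0,0,0,0,0,0.039],[0,0,0,0,0,0.039],[0,0,0,0,0,0.039]]'
python3 -m pendant '[[0,0,0,0,0,0.039],[0,0,0,0,0,0.039],[0,0,0,0,0,0.039],[0,0,0,0,0,0.039],[0,0,0,0,0,0.039]]'
python3 -m pendant '[[0,0,0,0,0,0.039],[0,0,0,0,0,0.039],[0,0,0,0,0,0.039],[0,0,0,0,0,0],[0,0,0,0,0,0]]'
python3 -c "
from h import *
from scipy.spatial.transform import Rotation as R
s=r.get_state();m=R.from_quat(s['eef_rot']).as_matrix();print(s['q'].round(3),s['tool_pos'],m.round(3))
print((m.T@(np.array([.551,-.132,.169])-s['tool_pos'])/.025).round(3))"
```

```text
clock: 9.73
tool_pos: [0.5045, -0.1373, 0.2164]
eef_rot: [0.81, 0.587, 0.004, -0.006]
contact_force: [-0.4, 0.3, -0.1]
opening: 0.006
finger_force: 0.0
clock: 10.15
tool_pos: [0.5045, -0.1373, 0.2165]
eef_rot: [0.949, 0.315, 0.002, -0.007]
contact_force: [0.4, -0.1, 0.8]
opening: 0.004
finger_force: 0.0
clock: 10.57
tool_pos: [0.505, -0.137, 0.2166]
eef_rot: [0.99, 0.141, 0.0, -0.007]
contact_force: [-0.0, 0.3, -0.2]
opening: 0.003
finger_force: 0.0
[ 0.381  0.629 -0.317  1.907  0.285  0.653 -1.396] [ 0.50500055 -0.13701072  0.21657153] [[ 0.96   0.279 -0.001]
 [ 0.279 -0.96   0.013]
 [ 0.003 -0.013 -1.   ]]
[1.818 0.346 1.903]
```

```bash

python3 -m pendant '[[0.91,0.17,0,0,0,0],[0.91,0.17,0,0,0,0.028],[0,0,0,0,0,0],[0,0,0.6,0,0,0],[0,0,0.6,0,0,0]]'
python3 -m pendant '[[0,0,0.4,0,0,0],[0,0,0.25,0,0,0],[0,0,0,0,0,0],[0,0,0,0,0,0]]'
```

```text
clock: 10.98
tool_pos: [0.5524, -0.132, 0.1866]
eef_rot: [0.995, 0.098, 0.001, -0.007]
contact_force: [-0.5, -0.1, -0.6]
opening: 0.007
finger_force: 0.0
clock: 11.32
tool_pos: [0.552, -0.1316, 0.1703]
eef_rot: [0.995, 0.096, 0.0, -0.007]
contact_force: [-0.4, -0.1, 0.3]
opening: 0.006
finger_force: 0.0
```

```bash

python3 -m pendant '[[-0.42,0,0.07,0,0,0],[-0.42,0,0.07,0,0,0],[-0.42,0,0.07,0,0,0],[0,0,0,0,0,0]]'
python3 -m pendant '[[-0.36,0,0.28,0,0,0],[-0.36,0,0.28,0,0,0],[0,0,0,0,0,0]]'
```

```text
clock: 11.65
tool_pos: [0.5199, -0.1382, 0.1656]
eef_rot: [0.995, 0.096, -0.0, -0.007]
contact_force: [-0.4, -0.1, -0.3]
opening: 0.006
finger_force: 0.0
clock: 11.9
tool_pos: [0.5024, -0.1411, 0.1508]
eef_rot: [0.995, 0.096, -0.001, -0.007]
contact_force: [0.0, -0.2, -0.3]
opening: 0.006
finger_force: 0.0
```

```bash

python3 - <<'E'
from h import *
p,d=optics.snapshot('top'); q,e=optics.snapshot('scene')
a=cv2.resize(p[160:260,265:365],(400,400)); b=cv2.resize(q[110:210,170:270],(400,400))
cv2.imwrite('pics/c5.png',cv2.convertScaleAbs(np.hstack([a,b]),alpha=1.5))
E
```

```text
(no output)
```

View pics/c5.png

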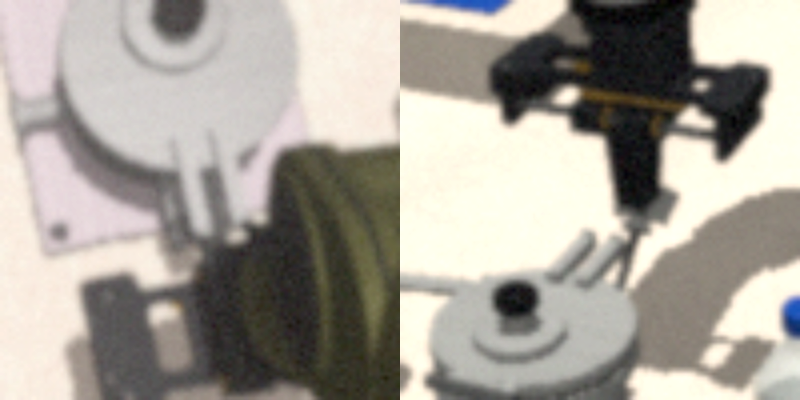

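The right-hand pane shows the closed fingertips at about (640,215), just in front of the wing nut at (655,210), with the bolt tilted away from the slot. I'll carry on along the arc.

```bash

python3 -m pendant '[[-0.3,0,0.34,0,0,0],[-0.3,0,0.34,0,0,0],[0,0,0,0,0,0]]'
python3 -m pendant '[[-0.22,0,0.39,0,0,0],[-0.22,0,0.39,0,0,0],[0,0,0,0,0,0]]'
python3 -m pendant '[[-0.11,0,0.32,0,0,0],[-0.11,0,0.32,0,0,0],[0,0,0,0,0,0]]'
python3 - <<'E'
from h import *
p,d=optics.snapshot('top'); q,e=optics.snapshot('scene')
a=cv2.resize(p[160:260,265:365],(400,400)); b=cv2.resize(q[110:210,170:270],(400,400))
cv2.imwrite('pics/c6.png',cv2.convertScaleAbs(np.hstack([a,b]),alpha=1.5))
E
```

```text
clock: 12.25
tool_pos: [0.4883, -0.1434, 0.1335]
eef_rot: [0.995, 0.096, -0.001, -0.007]
contact_force: [0.0, -0.0, 0.2]
opening: 0.007
finger_force: 0.0
clock: 12.5
tool_pos: [0.4778, -0.145, 0.1139]
eef_rot: [0.995, 0.096, -0.001, -0.007]
contact_force: [0.7, -0.0, 0.5]
opening: 0.003
finger_force: 0.0
clock: 12.75
tool_pos: [0.473, -0.1457, 0.0982]
eef_rot: [0.995, 0.096, -0.0, -0.007]
contact_force: [-0.7, 0.3, -0.6]
opening: 0.004
finger_force: 0.0
```

View pics/c6.png

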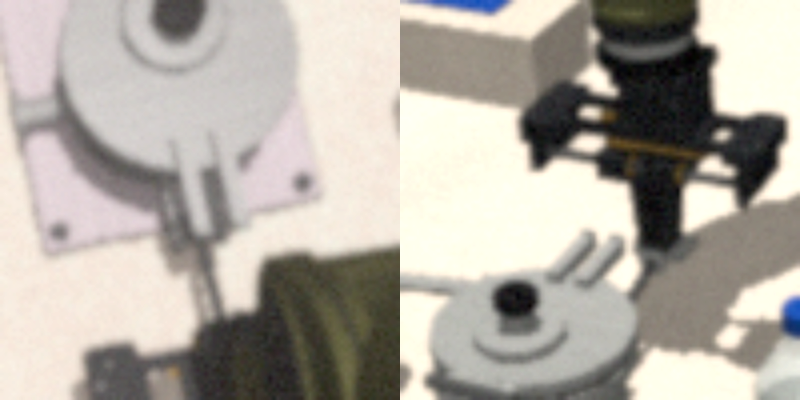

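The bolt now lies well outwards in both panes, with the nut under the fingertips. I'll lift off and measure the angle.

```bash

python3 -m pendant '[[0.1,0,-0.3,0,0,0],[0,0,-0.8,0,0,0],[0,0,-1,0,0,0],[0,0,-1,0,0,0],[0,0,-1,0,0,0]]'
python3 -m pendant '[[0,1,-1,0,0,0],[0,1,-1,0,0,0],[0,1,0,0,0,0],[0,1,0,0,0,0],[0,0,0,0,0,0]]'
python3 - <<'E'
from h import *
for n in('top','scene'):
  p,d=optics.snapshot(n); C=cloud(n,d); D=C-[.571,-.128,0]; x=D@[.982,.19,0]; y=D@[-.19,.982,0]; z=C[...,2]
  K=(d>0)&(x<-.03)&(x>-.16)&(abs(y)<.03)&(z>.022)&(z<.2)
  print(n,K.sum())
  for a in range(-150,-30,10):
    k=K&(x*1000>=a)&(x*1000<a+10)
    if k.sum(): print(a,k.sum(),np.median(z[k]).round(3),z[k].max().round(3),np.ptp(y[k]).round(3))
  if n=='scene': cv2.imwrite('pics/c7.png',cv2.convertScaleAbs(cv2.resize(p[110:210,170:270],(500,500)),alpha=1.4))
E
```

```text
clock: 13.27
tool_pos: [0.4757, -0.1467, 0.2032]
eef_rot: [0.995, 0.096, 0.001, -0.007]
contact_force: [0.1, -0.8, -0.0]
opening: 0.009
finger_force: 0.0
clock: 13.68
tool_pos: [0.4949, -0.2521, 0.2513]
eef_rot: [0.996, 0.092, 0.002, -0.005]
contact_force: [0.2, -1.6, 0.1]
opening: 0.01
finger_force: 0.0
top 331
-130 16 0.077 0.083 0.045
-120 77 0.08 0.084 0.046
-110 86 0.078 0.083 0.045
-100 51 0.076 0.08 0.041
-90 31 0.076 0.084 0.024
-80 14 0.07 0.071 0.008
-70 13 0.067 0.071 0.008
-60 15 0.064 0.069 0.007
-50 14 0.063 0.067 0.006
-40 14 0.061 0.065 0.007
scene 152
-130 1 0.081 0.081 0.0
-120 26 0.08 0.083 0.048
-110 36 0.078 0.083 0.045
-100 32 0.077 0.081 0.042
-90 32 0.072 0.083 0.022
-80 5 0.071 0.073 0.009
-70 10 0.068 0.072 0.006
-60 5 0.067 0.067 0.007
-50 5 0.066 0.067 0.005
```

View pics/c7.png

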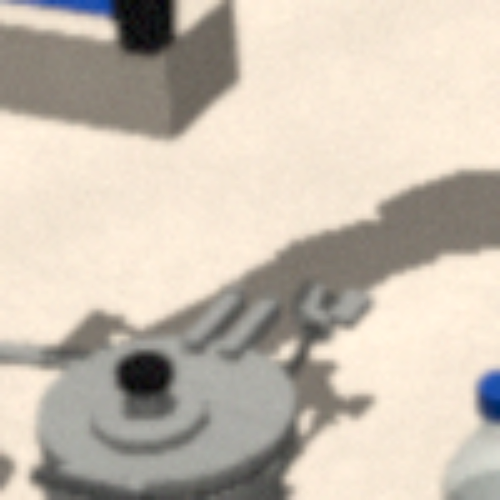

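The picture shows the bolt lying outwards, with the nut at about (335,303). The depth readings rise about 0.2 along the bolt, so the swing is about 1.35 rad. The arm is clear, so I'm handing in.

```bash
python3 -c "
from h import *
print(r.finish_job())"
```

```text
the job is handed in; nothing more can be done
None
```

I loosened the nut about 1.35 rad, swung the eyebolt out and down to about 1.35 rad by the depth readings, let go, backed the arm clear and handed the job in after about 14 s; no verdict came back.

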